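Reset a tripped hob and hold its dial at ignition

TASK

The table-top gas hob has tripped: take the red reset pin from its wooden holder, push the recessed orange reset button fully in with the pin's tip and keep it in for about half a second, then stand the pin back in its holder, pushed home, and let go of it. Then turn the hob's spring-return dial clockwise past its first two clicks to the third (the red dot, ignition) and finish while still holding it there with the gripper, since it springs back when let go. Leave the other things on the counter where they are.

Things in the scene. Friction and masses are not known exactly. Their poses are not given: they have to be found in the camera images.
- hob: fixed table-top hob, steel deck with a round burner and dark control strip in front; 320 x 320 mm, top panel 70 mm above the table; the burner grate behind the strip reaches 99 mm above the table. Origin: under its centre, on the table; its x axis points from the control strip (near the robot) to the burner, z up. The strip is 120 mm deep; seen from the robot the dial is on its left (+y) half, the reset button on its right half. Turned about z by up to 0.3 rad
- reset_top (a point): centre of the top of the small orange spring button, which fills the bottom of a round recess 18 mm across, inside a yellow ring on the control strip; at rest the button's top lies 14 mm below the panel (56 mm above the table). The point goes down with the button. Travel 5 mm straight down; 1.5 N starts it, 4 N holds it fully in
- reset (a joint): travel of the reset button, m: 0 out, 0.005 fully in
- dial_grip (a point): point on the dial's vertical axis at the height to grip it, 37 mm above the hob's panel (107 mm above the table). The black dial is a disc of 60 mm diameter, 10 mm thick, with an upright bar across it, 60 mm long, 16 mm wide, its top 49 mm above the panel and 37 mm above the disc. The point turns with the dial: its x axis runs along the bar (the bar's white pointer line is at its -x end), its y axis across it, z up
- dial (a joint): dial angle, rad, growing CLOCKWISE seen from above: 0 at rest (off, pointer towards the robot's side), clicks at 0.4, 0.8 and 1.2 (the third, red dot), end stop just beyond it at 1.25. A spring turns it back to 0 from anywhere when let go; it takes up to 0.16 N m to turn and about 0.1 N m to hold at the third click
- holder: fixed wooden holder block for the pin, 70 x 70 mm, 60 mm high, standing left or right of the hob; origin under its centre on the table, sides along its x and y
- holder_hole0 (a point): centre of the mouth of the holder's single hole, on top of the block (60 mm above the table): 13 mm diameter with a 3 mm chamfer, 55 mm deep
- pin_center (a point): centre of the red handle of the reset pin, which starts standing upright in the holder. Handle 18 x 18 mm square (sides along the point's x and y, which start roughly along the holder's), 64 mm tall (32 mm above and below this point), below it a square red collar 26 mm wide and 6 mm thick that rests on top of the holder, then a steel rod of 8 mm diameter, 50 mm long, with a tapered tip; 42 to 84 g in all. z points from tip to handle
- pin_tip (a point): the lower tip of the pin's rod, 88 mm below pin_center along the pin's axis; seated in the holder it is 10 mm above the table
- crock: blue ceramic crock, 90 mm across, 110 mm high, on the other side of the hob from the holder; bystander
- bowl: brown stoneware bowl lying upside down, 150 mm across, 62 mm high; bystander
- ramekin: blue ramekin, 80 mm across, 45 mm high; bystander
Things that resemble listed ones, but are neither listed nor needed, are in the scene too. Leave any pink or purple look-alike of the holder alone.

How it is judged:
By the outcome, as a careful person would: the job done as asked, in the order asked, and still so for the second after the job is handed in, while the arm keeps its last pose, push and grip.
It also fails if it takes over 64 s, if anything falls off the work surface, if the arm or the gripper's body presses on something with over 40 N, if the wrist force passes 120 N, or if a joint passes its speed limit or range.

ROBOT

A 6-joint arm with a two-finger parallel gripper is mounted at the origin on the work surface. World frame = base frame: x ahead of the robot, y to its left, z up, the work surface at z = 0. Lengths are in m, angles in rad, forces in N, time in s.
With the tool pointing down it reaches from about 0.375 to 0.975 m from the base axis. Payload 3.8 kg.
Tool frame: the origin (TCP) lies midway between the tips of the shut fingers; the grasp point (between the pads) lies 19 mm behind it; z points along the fingers, y is the line along which they close (so a half turn about z gives the same grasp; the last joint's range is limited). The gripper opens to 85 mm and grips with 20 to 120 N. Pads are 22 mm wide; open, the fingers measure 114 mm over their backs; the gripper's body (76 mm by 85 mm) begins 54 mm behind the grasp point. The pads swing forward as they close: fully open they stand 13 mm farther back than shut.
Start: joints at [-1.181, 0.264, 1.604, -0, 1.274, -0.037], TCP at [0.279, -0.614, 0.231] pointing down, gripper open.
Joint ranges: [-2.63, 2.63], [-0.94, 2.18], [0.31, 2.57], [-1.31, 4.45], [0, 2.66], [-2.55, 2.55]. Speed limits (rad/s): [2.57, 2.57, 3.14, 3.14, 3.14, 3.14].

INTERFACE

Orientations are given as a rotation vector (axis times angle).
In Python, from workcell import read_state, vision, ticket gives the robot as it stands. The module is installed in compiled form; this text tells all that it offers.
- The arm moves only by the tool jog_arm, never from a script. Its arguments are lists of equal length, an entry for each row: "turn": the turn, a rotation vector about the tool's x, y, z in rad, a list of three; "delta_pos": the shift along the tool's x, y, z in m, a list of three; "gripper": the finger opening in m, from 0 to 0.0854. In form: {"turn": [[rx, ry, rz], ...], "delta_pos": [[dx, dy, dz], ...], "gripper": [gripper, ...]}. A call has 1 to 20 rows; each row shifts and turns the commanded pose from where the row before left it, along the tool's axes as they then stand; what a row does not reach is not made up. A row lasts 1/12 s, in which the tool goes at most 41.7 mm and 7.16 degrees, less where a joint would pass 70% of its speed; a pose out of reach is approached as far as the arm can. A call with a gripper value outside its range is refused whole. The fingers move at their own pace and stop on an object; "grip_force" is the grip in N (left out, the last holds). Time passes only in rows, so rows that do not move let the fingers close. It gives the time, the measured TCP pose, the force, the opening and the grip force at its end, in the units of the state.
- read_state(): the state, without advancing time (a new reading comes with each control period).
- vision.read_camera(name): name is "scene" or "top" or "wrist"; returns the picture (384x512x3 uint8, red, green, blue); there is no depth.
- vision.calibration(name): a dict with "vfov" (degrees; the focal length in pixels is half the picture's height over the tangent of half this angle, whatever the lens; pixels are square), "cx", "cy" (the principal point, pixels), "R" (3x3) and "t" (3): a world point X has camera coordinates R X + t; the wrist camera has in their place "mount" (4x4, takes a point from camera to tool coordinates, whose origin is the TCP and whose axes are the flange's). Camera axes: x right, y down, z forward; pixel columns grow to the right and rows downward; lengths in m; the calibration is good to about 2 mm. The wrist camera is an equidistant fisheye: a pixel r from the principal point sees the ray r / f radians off the axis. A picture is of the moment at which its call begins: read the wrist's pose just before it. calibration takes no time and is no camera call.
- ticket.finish_job(): hands the job in; it is judged then, once.
The state is a dict: "time": time; "q": joint angles; "joint_vel": joint speeds; "joint_torque": joint torques, N m; "tool_pos": TCP position; "tcp_rot": TCP orientation; "wrist_force": force on the tool from outside, world axes, zero at the start; "torque": the same for the moment, N m; "width": opening from 0.0 (shut) to 1.0 (fully open); "grip_force": force on a finger pad.
Only numpy, scipy, OpenCV 4.12 (cv2) and the standard library are available. Lean on these libraries where they do the work, as an engineer would, in place of code of your own. Each camera call takes 0.05 s, during which the arm holds its last target. There are 200 camera calls.

## Working session

There is one attempt and no reset: what is moved stays moved. The work goes in short steps, Python scripts to look and compute and a tool call to move; the robot and the scene stay as the last step left them, time stands still between calls to the robot, and variables do not carry over. Pictures are saved under pics/ and viewed, at most 10 in all, crops included, and the job is handed in when it is done.

Besides the shell and the picture viewer there is one more tool, called by a JSON object that holds its "name" and its "arguments", one argument or row to a line. jog_arm: Moves the arm, as the interface text tells. Its arguments: {"type":"object","properties":{"turn":{"type":"array","items":{"type":"array","items":{"type":"number"}}},"delta_pos":{"type":"array","items":{"type":"array","items":{"type":"number"}}},"gripper":{"type":"array","items":{"type":"number"}},"grip_force":{"type":"number"}},"required":["turn","delta_pos","gripper"]}

```bash
mkdir -p pics; python3 - <<'E'
from workcell import read_state, vision
import cv2, numpy as np
for n in ("top","scene"):
    im=vision.read_camera(n); cv2.imwrite(f"pics/{n}0.png",cv2.resize(im[:,:,::-1],None,fx=1.5,fy=1.5,interpolation=cv2.INTER_CUBIC)); np.save(f"{n}0.npy",im)
    c=vision.calibration(n); print(n,c)
print(vision.calibration("wrist")); print(read_state())
E
```

```text
top {'vfov': 42.66413161691641, 'cx': 258.29925228464737, 'cy': 195.80057788563397, 'R': array([[-0.0107088 , -0.99983754,  0.01449876],
       [-0.98731066,  0.00827497, -0.15858496],
       [ 0.15843922, -0.01601304, -0.98723887]]), 't': array([1.29565413e-03, 4.91048949e-01, 1.57207781e+00])}
scene {'vfov': 44.35686474418484, 'cx': 261.7448344400244, 'cy': 198.92609060602527, 'R': array([[-0.75360081,  0.65730387, -0.00611887],
       [ 0.43239403,  0.48868688, -0.75777341],
       [-0.49509718, -0.57370442, -0.65248909]]), 't': array([ 0.36137112, -0.12389519,  1.60333201])}
{'vfov': 65.70646984690485, 'cx': 255.45983261150425, 'cy': 190.98334009479316, 'mount': array([[-1.45141092e-04, -9.53916602e-01, -3.00071816e-01,
         7.65483385e-02],
       [ 9.99999166e-01,  2.46690704e-04, -1.26790757e-03,
        -4.25470661e-04],
       [ 1.28350301e-03, -3.00071750e-01,  9.53915771e-01,
        -1.43721299e-01],
       [ 0.00000000e+00,  0.00000000e+00,  0.00000000e+00,
         1.00000000e+00]])}
{'time': 0.1, 'q': array([-1.18094370e+00,  2.64746044e-01,  1.60525716e+00,  9.42315302e-06,
        1.27368355e+00, -3.69021780e-02]), 'joint_vel': array([-0.00083776, -0.00210875, -0.00363572,  0.00012453, -0.00064141,
        0.00049165]), 'joint_torque': array([ 4.42893297e-04, -5.16708255e+01, -3.68589413e+01, -1.14485747e-04,
        6.25662928e-03, -1.76619312e-05]), 'tool_pos': array([ 0.27914226, -0.61384666,  0.23002988]), 'tcp_rot': array([-3.06832988e+00, -6.64828501e-01,  5.63190262e-04]), 'wrist_force': array([-0.44109266,  0.95772806,  0.39576351]), 'torque': array([ 0.00563872, -0.00398987, -0.02955558]), 'grip_force': 0.0, 'width': 1.0029892893516437}
```

View pics/top0.png

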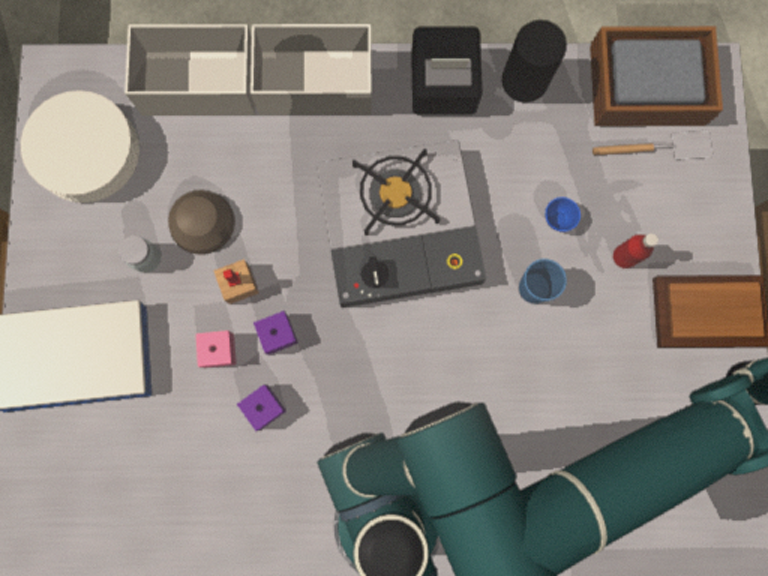

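View pics/scene0.png

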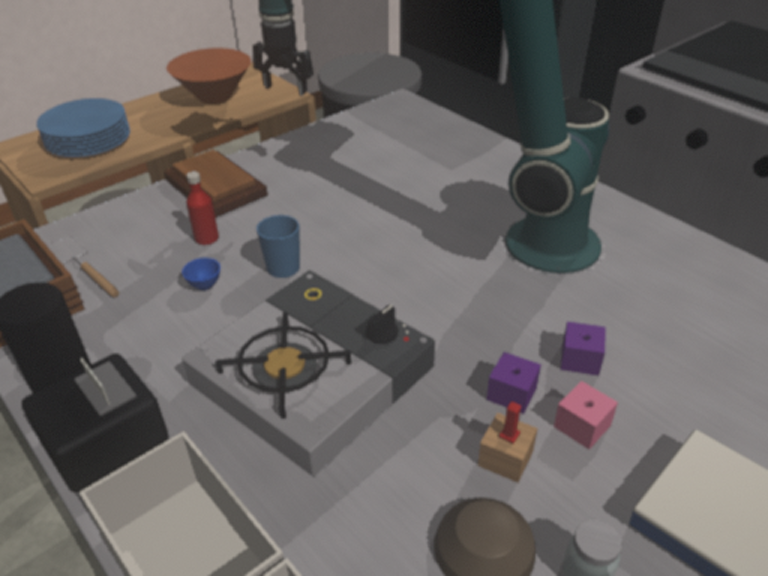

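Top view (shown at 1.5x): the wooden holder with the red pin is at (235,281), the dial at (375,272) and the yellow ring at (454,261). Possible mix-ups are the pink block (214,349), the purple blocks (275,332) and (261,408), and the red bottle (632,250). I choose the wooden block with the red pin, and I'll check it in an enlarged crop.

```bash
cat > h.py <<'E'
import numpy as np, cv2
from workcell import read_state, vision
from scipy.spatial.transform import Rotation as Ro
def ray(n,u,v,st=None):
    c=vision.calibration(n); f=192/np.tan(np.radians(c["vfov"])/2); d=np.array([u-c["cx"],v-c["cy"]])
    if n=="wrist":
        r=np.hypot(*d)+1e-9; th=r/f; dc=np.r_[d/r*np.sin(th),np.cos(th)]
        M=c["mount"]; R=Ro.from_rotvec(st["tcp_rot"]).as_matrix()
        return st["tool_pos"]+R@M[:3,3], R@M[:3,:3]@dc
    return -c["R"].T@c["t"], c["R"].T@np.r_[d/f,1]
def at(n,u,v,z,st=None):
    o,d=ray(n,u,v,st); return o+d*(z-o[2])/d[2]
def proj(n,X,st=None):
    c=vision.calibration(n); f=192/np.tan(np.radians(c["vfov"])/2)
    if n=="wrist":
        M=c["mount"]; R=Ro.from_rotvec(st["tcp_rot"]).as_matrix()
        p=M[:3,:3].T@(R.T@(np.asarray(X)-st["tool_pos"])-M[:3,3]); th=np.arctan2(np.hypot(p[0],p[1]),p[2])
        return np.r_[c["cx"],c["cy"]]+f*th*p[:2]/np.hypot(p[0],p[1])
    p=c["R"]@X+c["t"]; return np.r_[c["cx"],c["cy"]]+f*p[:2]/p[2]
E
python3 - <<'E'
from h import *
im=np.load("top0.npy")[:,:,::-1]
a=cv2.resize(im[165:211,135:185],(400,368),interpolation=cv2.INTER_CUBIC)
b=cv2.resize(im[150:210,210:330],None,fx=6.6,fy=6.6,interpolation=cv2.INTER_CUBIC)[:,:800]
b=cv2.resize(im[150:206,215:330],(800,390),interpolation=cv2.INTER_CUBIC)
o=np.zeros((600,800,3),np.uint8); 
a=cv2.resize(im[170:205,137:177],(400,350),interpolation=cv2.INTER_CUBIC)
o[:210,:240]=cv2.resize(a,(240,210)); b=cv2.resize(im[150:206,215:330],(800,390),interpolation=cv2.INTER_CUBIC); o[210:600]=b
cv2.imwrite("pics/crop1.png",o)
S=1/1.5
for n,u,v,z in [("dial",375,272,.1),("ring",454,261,.07),("holder",235,281,.06)]:
    print(n,at("top",u*S,v*S,z))
for n,u,v,z in [("ring",313,294,.07),("holder",509,440,.06)]: print("scene",n,at("scene",u*S,v*S,z))
E
```

```text
dial [0.52788811 0.02337308 0.1       ]
ring [ 0.55644811 -0.14747485  0.07      ]
holder [0.51818012 0.32530082 0.06      ]
scene ring [ 0.55538988 -0.14671926  0.07      ]
scene holder [0.528221   0.33473527 0.06      ]
```

View pics/crop1.png

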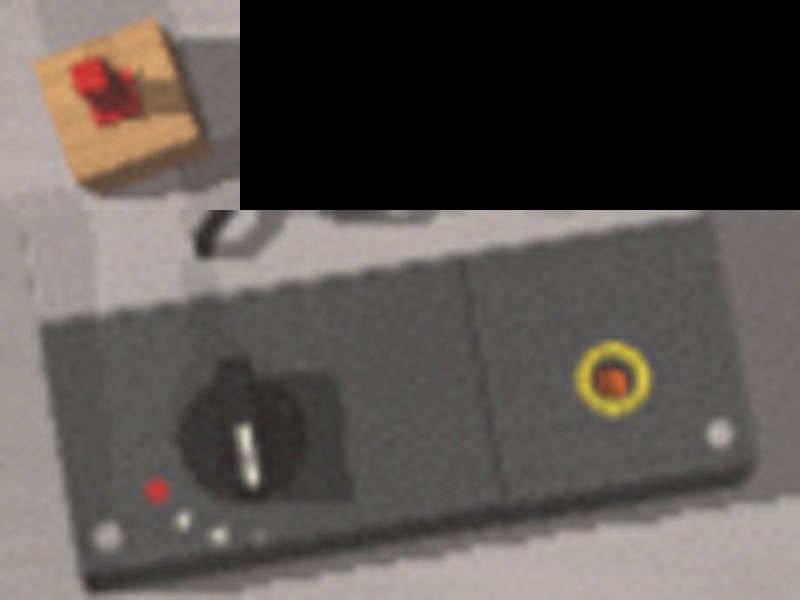

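The crop confirms a red pin (square collar and handle) in the wooden block, with the block's top corners at inset (35,65), (155,20), (207,138) and (78,185). The ring centre is at crop (614,379), the white pointer line runs (240,428) to (252,485), and the red dot is at (157,490).

```bash
python3 - <<'E'
from h import *
I=lambda u,v:(137+u/6,170+v/6)
J=lambda u,v:(215+u/6.957,150+(v-210)/6.964)
hc=[at("top",*I(*p),.06) for p in [(35,65),(155,20),(207,138),(78,185)]]
print("holder",np.mean(hc,0)); 
for i in range(4):
    d=hc[(i+1)%4]-hc[i]; print(np.hypot(*d[:2]),np.degrees(np.arctan2(d[1],d[0])))
print("handle top",at("top",*I(90,73),.13))
ring=at("top",*J(614,379),.07); print("ring",ring)
c=[at("top",*J(*p),.07) for p in [(42,325),(712,222),(755,470),(88,580)]]
for i in range(4):
    d=c[(i+1)%4]-c[i]; print(np.hypot(*d[:2]),np.degrees(np.arctan2(d[1],d[0])))
p0,p1=[at("top",*J(*p),.119) for p in [(238,426),(253,487)]]; print("pointer",p0,p1,np.degrees(np.arctan2(*(p1-p0)[1::-1])))
print("dial disc",at("top",*J(243,440),.082))
print(read_state()["tool_pos"],Ro.from_rotvec(read_state()["tcp_rot"]).as_matrix())
E
```

```text
holder [0.51939315 0.32491205 0.06      ]
0.06855395010618656 -69.24505252733695
0.07127622275588921 -155.8134631548588
0.07299888362735822 110.02035049022363
0.07021273204585397 20.614123228363155
handle top [0.52194334 0.32654824 0.13      ]
ring [ 0.55554858 -0.1493668   0.07      ]
0.31770514860188537 -81.48263203563293
0.11942644544100436 -172.07072070332418
0.3131998116285223 98.97771040947796
0.12198089576058958 10.062747196830763
pointer [0.52528729 0.02582249 0.119     ] [0.49743597 0.0193166  0.119     ] -166.85182333078845
dial disc [0.52580921 0.02365655 0.082     ]
[ 0.27914226 -0.61384666  0.23002988] [[ 9.10314968e-01  4.13915497e-01 -7.87531254e-04]
 [ 4.13916237e-01 -9.10312904e-01  1.94038971e-03]
 [ 8.62575105e-05 -2.09233777e-03 -9.99997807e-01]]
```

{"name": "jog_arm", "arguments": {
  "turn": [
    [0,0,0],
    [0,0,0],
    [0,0,0],
    [0,0,0],
    [0,0,0],
    [0,0,0],
    [0,0,0],
    [0,0,0],
    [0,0,0],
    [0,0,0],
    [0,0,0],
    [0,0,0],
    [0,0,0],
    [0,0,0],
    [0,0,0],
    [0,0,0],
    [0,0,0],
    [0,0,0],
    [0,0,0],
    [0,0,0]
  ],
  "delta_pos": [
    [0.0234,-0.029,0],
    [0.0234,-0.029,0],
    [0.0234,-0.029,0],
    [0.0234,-0.029,0],
    [0.0234,-0.029,0],
    [0.0234,-0.029,0],
    [0.0234,-0.029,0],
    [0.0234,-0.029,0],
    [0.0234,-0.029,0],
    [0.0234,-0.029,0],
    [0.0234,-0.029,0],
    [0.0234,-0.029,0],
    [0.0234,-0.029,0],
    [0.0234,-0.029,0],
    [0.0234,-0.029,0],
    [0.0234,-0.029,0],
    [0.0234,-0.029,0],
    [0.0234,-0.029,0],
    [0.0234,-0.029,0],
    [0.0234,-0.029,0]
  ],
  "gripper": [0.085,0.085,0.085,0.085,0.085,0.085,0.085,0.085,0.085,0.085,0.085,0.085,0.085,0.085,0.085,0.085,0.085,0.085,0.085,0.085]
}}

```text
time: 1.77
tool_pos: [0.465, 0.1092, 0.231]
tcp_rot: [3.07, 0.666, -0.0]
wrist_force: [0.4, -1.2, 0.1]
width: 0.996
grip_force: 0.0
```

{"name": "jog_arm", "arguments": {
  "turn": [
    [0,0,0],
    [0,0,0],
    [0,0,0],
    [0,0,0],
    [0,0,0],
    [0,0,0],
    [0,0,-0.117],
    [0,0,-0.117],
    [0,0,-0.117],
    [0,0,-0.117],
    [0,0,-0.117],
    [0,0,-0.117],
    [0,0,-0.117],
    [0,0,-0.117],
    [0,0,-0.117],
    [0,0,-0.117],
    [0,0,-0.117],
    [0,0,-0.117],
    [0,0,-0.117],
    [0,0,0]
  ],
  "delta_pos": [
    [0.0234,-0.029,0],
    [0.0234,-0.029,0],
    [0.0234,-0.029,0],
    [0.0234,-0.029,0],
    [0.0234,-0.029,0],
    [0.0234,-0.029,0],
    [0,0,0],
    [0,0,0],
    [0,0,0],
    [0,0,0],
    [0,0,0],
    [0,0,0],
    [0,0,0],
    [0,0,0],
    [0,0,0],
    [0,0,0],
    [0,0,0],
    [0,0,0],
    [0,0,0],
    [0,0,0]
  ],
  "gripper": [0.06,0.06,0.06,0.06,0.06,0.06,0.06,0.06,0.06,0.06,0.06,0.06,0.06,0.06,0.06,0.06,0.06,0.06,0.06,0.06]
}}

```text
time: 3.43
tool_pos: [0.5208, 0.3235, 0.2306]
tcp_rot: [-1.762, -2.6, 0.002]
wrist_force: [0.4, 0.3, 0.4]
width: 0.702
grip_force: 0.0
```

```bash
python3 - <<'E'
from h import *
st=read_state(); im=vision.read_camera("wrist"); np.save("w1.npy",im)
cv2.imwrite("pics/w1.png",cv2.resize(im[:,:,::-1],None,fx=1.5,fy=1.5,interpolation=cv2.INTER_CUBIC))
print(st["time"],st["tool_pos"],Ro.from_rotvec(st["tcp_rot"]).as_matrix(),st["q"],st["width"])
print(proj("wrist",[.52,.325,.06],st)*1.5,proj("wrist",[.52,.325,.13],st)*1.5)
E
```

```text
3.4333 [0.52076241 0.32354986 0.23060772] [[-3.70707289e-01  9.28749159e-01 -1.05143836e-03]
 [ 9.28749744e-01  3.70706878e-01 -5.69144720e-04]
 [-1.38817249e-04 -1.18750920e-03 -9.99999285e-01]] [5.15296269e-01 1.49195115e-01 1.74228697e+00 2.41223778e-05
 1.25130594e+00 1.35518304e-01] 0.7015658107200952
[383.5343167  256.21192734] [383.50481962 284.77559405]
```

View pics/w1.png

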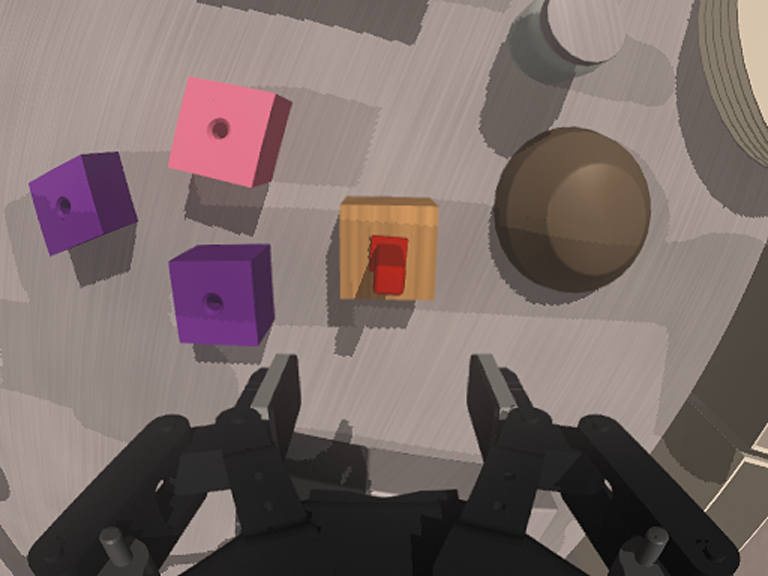

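The wrist view shows the pin's handle top at (390,279) and the block's top centred at (389,252), aligned with the fingers to within about 1 degree.

```bash
python3 - <<'E'
from h import *
st=read_state(); S=1/1.5
A=at("wrist",390*S,279*S,.13,st); B=at("wrist",389*S,252*S,.06,st); R=Ro.from_rotvec(st["tcp_rot"]).as_matrix()
print(A,B,R.T@(A-st["tool_pos"]),R.T@(B-st["tool_pos"]))
E
```

```text
[0.52223106 0.32960058 0.13      ] [0.52257462 0.32940133 0.06      ] [0.00507181 0.00366035 0.10069013] [0.00476796 0.00398254 0.17068986]
```

{"name": "jog_arm", "arguments": {
  "turn": [
    [0,0,0],
    [0,0,0],
    [0,0,0],
    [0,0,0],
    [0,0,0],
    [0,0,0],
    [0,0,0],
    [0,0,0],
    [0,0,0],
    [0,0,0],
    [0,0,0],
    [0,0,0],
    [0,0,0],
    [0,0,0],
    [0,0,0],
    [0,0,0],
    [0,0,0]
  ],
  "delta_pos": [
    [0.005,0.004,0],
    [0,0,0.018],
    [0,0,0.018],
    [0,0,0.018],
    [0,0,0.018],
    [0,0,0.018],
    [0,0,0.018],
    [0,0,0.018],
    [0,0,0.02],
    [0,0,0],
    [0,0,0],
    [0,0,0],
    [0,0,0],
    [0,0,0],
    [0,0,0],
    [0,0,0],
    [0,0,0]
  ],
  "gripper": [0.06,0.06,0.06,0.06,0.06,0.06,0.06,0.06,0.06,0.06,0.0,0.0,0.0,0.0,0.0,0.0,0.0],
  "grip_force": 50
}}

```text
time: 4.9
tool_pos: [0.524, 0.3306, 0.0871]
tcp_rot: [1.765, 2.597, 0.004]
wrist_force: [-0.6, 1.1, 6.8]
width: 0.205
grip_force: 51.5
```

{"name": "jog_arm", "arguments": {
  "turn": [
    [0,0,0],
    [0,0,0],
    [0,0,0],
    [0,0,0],
    [0,0,0],
    [0,0,0],
    [0,0,0],
    [0,0,0],
    [0,0,0],
    [0,0,0]
  ],
  "delta_pos": [
    [0,0,-0.005],
    [0,0,-0.01],
    [0,0,-0.015],
    [0,0,-0.02],
    [0,0,-0.02],
    [0,0,-0.02],
    [0,0,-0.02],
    [0,0,-0.02],
    [0,0,-0.02],
    [0,0,0]
  ],
  "gripper": [0,0,0,0,0,0,0,0,0,0]
}}

```text
time: 5.73
tool_pos: [0.5254, 0.3312, 0.2412]
tcp_rot: [1.764, 2.595, 0.012]
wrist_force: [1.4, 0.5, 0.1]
width: 0.204
grip_force: 51.0
```

```bash
python3 - <<'E'
from h import *
st=read_state(); im=vision.read_camera("wrist")
cv2.imwrite("pics/w2.png",cv2.resize(im[100:340,100:420,::-1],None,fx=2.5,fy=2.5,interpolation=cv2.INTER_CUBIC))
R=Ro.from_rotvec(st["tcp_rot"]).as_matrix(); t=st["tool_pos"]
f=lambda p:(proj("wrist",p,st)-[100,100])*2.5
print(t,R,st["wrist_force"],st["width"])
print("tip",f(t+R@[0,0,.0765]),"hole",f([.5225,.3298,.06]),"handletop",f(t+R@[0,0,-.043]))
print("delta to ring",R.T@(np.array([.5555,-.1485,0])-t))
E
```

```text
[0.52535612 0.33121908 0.24120773] [[-0.36811413  0.92974848  0.00772955]
 [ 0.92977981  0.36809017  0.00437407]
 [ 0.00122162  0.00879694 -0.99996056]] [1.40785954 0.49902679 0.12183957] 0.20356923348726902
tip [389.37597415 252.32260639] hole [378.48384719 176.16855226] handletop [390.16009883 487.79674301]
delta to ring [-0.45742416 -0.15067554  0.23933289]
```

View pics/w2.png

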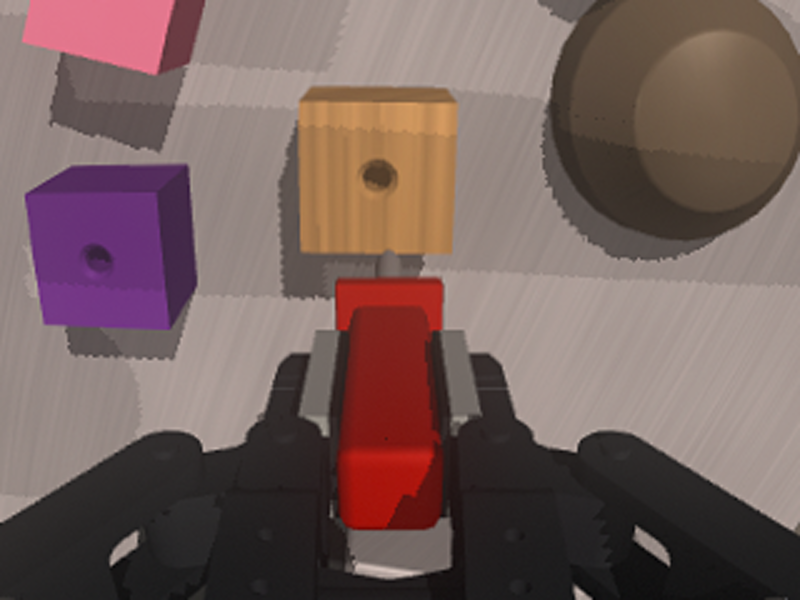

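The pin is held straight, with its tip at (389,251), within 1 px of my model. The hole at (378,177) confirms the holder position. Next is the button.

{"name": "jog_arm", "arguments": {
  "turn": [
    [0,0,0],
    [0,0,0],
    [0,0,0],
    [0,0,0],
    [0,0,0],
    [0,0,0],
    [0,0,0],
    [0,0,0],
    [0,0,0],
    [0,0,0],
    [0,0,0],
    [0,0,0],
    [0,0,0],
    [0,0,0],
    [0,0,0],
    [0,0,0]
  ],
  "delta_pos": [
    [-0.0327,-0.0108,0],
    [-0.0327,-0.0108,0],
    [-0.0327,-0.0108,0],
    [-0.0327,-0.0108,0],
    [-0.0327,-0.0108,0],
    [-0.0327,-0.0108,0],
    [-0.0327,-0.0108,0],
    [-0.0327,-0.0108,0],
    [-0.0327,-0.0108,0],
    [-0.0327,-0.0108,0],
    [-0.0327,-0.0108,0],
    [-0.0327,-0.0108,0],
    [-0.0327,-0.0108,0],
    [-0.0327,-0.0108,0],
    [0,0,0.03],
    [0,0,0.02]
  ],
  "gripper": [0,0,0,0,0,0,0,0,0,0,0,0,0,0,0,0]
}}

```text
time: 7.12
tool_pos: [0.5503, -0.1537, 0.1832]
tcp_rot: [-1.77, -2.595, 0.001]
wrist_force: [-0.2, 0.9, -1.4]
width: 0.205
grip_force: 50.9
```

```bash
python3 - <<'E'
from h import *
st=read_state(); im=vision.read_camera("wrist")
cv2.imwrite("pics/w3.png",cv2.resize(im[60:300,100:420,::-1],None,fx=2.5,fy=2.5,interpolation=cv2.INTER_CUBIC))
R=Ro.from_rotvec(st["tcp_rot"]).as_matrix(); t=st["tool_pos"]
f=lambda p:(proj("wrist",p,st)-[100,60])*2.5
print(t,R,st["wrist_force"],st["width"])
print("tip",f(t+R@[0,0,.0765]),t+R@[0,0,.0765],"ring",f([.5555,-.1485,.07]))
E
```

```text
[ 0.55025492 -0.15365046  0.18315481] [[-3.64677629e-01  9.31133526e-01 -7.64051520e-04]
 [ 9.31133791e-01  3.64677752e-01  2.30025551e-05]
 [ 3.00051041e-04 -7.03045671e-04 -9.99999708e-01]] [-0.19388745  0.90578243 -1.42159776] 0.20451660732434088
tip [389.42651407 352.34846073] [ 0.55019647 -0.1536487   0.10665484] ring [408.31934231 311.14759733]
```

View pics/w3.png

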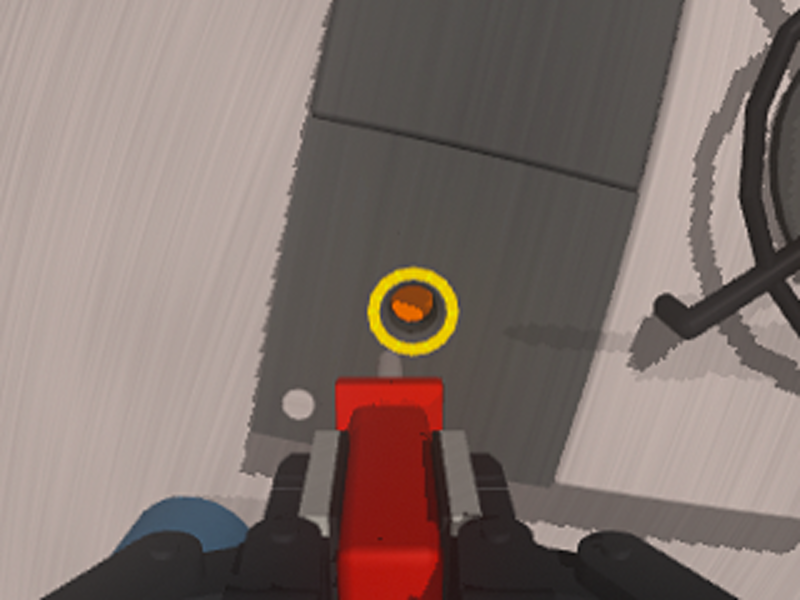

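The ring centre is at (413,311) with the tip seen at (389,352). The correction is tool x +3 mm and y +8.5 mm.

{"name": "jog_arm", "arguments": {
  "turn": [
    [0,0,0],
    [0,0,0],
    [0,0,0],
    [0,0,0],
    [0,0,0],
    [0,0,0],
    [0,0,0],
    [0,0,0],
    [0,0,0],
    [0,0,0],
    [0,0,0]
  ],
  "delta_pos": [
    [0.003,0.0085,0],
    [0,0,0.015],
    [0,0,0.015],
    [0,0,0.015],
    [0,0,0],
    [0,0,0.005],
    [0,0,0.003],
    [0,0,0.002],
    [0,0,0.002],
    [0,0,0.002],
    [0,0,0]
  ],
  "gripper": [0,0,0,0,0,0,0,0,0,0,0]
}}

```text
time: 8.08
tool_pos: [0.5589, -0.1455, 0.1279]
tcp_rot: [1.765, 2.596, 0.002]
wrist_force: [-0.5, 2.9, 4.3]
width: 0.202
grip_force: 51.7
```

{"name": "jog_arm", "arguments": {
  "turn": [
    [0,0,0],
    [0,0,0],
    [0,0,0],
    [0,0,0]
  ],
  "delta_pos": [
    [-0.001,-0.002,0.002],
    [0,0,0.002],
    [0,0,0],
    [0,0,0]
  ],
  "gripper": [0,0,0,0]
}}

```text
time: 8.42
tool_pos: [0.5592, -0.1473, 0.1271]
tcp_rot: [1.763, 2.593, 0.005]
wrist_force: [-2.2, 3.8, 17.3]
width: 0.208
grip_force: 53.3
```

```bash
python3 - <<'E'
from h import *
st=read_state();print(st)
E
```

```text
{'time': 8.4167, 'q': array([-3.01564410e-01,  1.65717199e-01,  1.92385643e+00,  1.62234422e-03,
        1.04559499e+00, -6.78860070e-01]), 'joint_vel': array([ 0.00028134, -0.00173496,  0.00063632, -0.00137551,  0.00028368,
       -0.00139747]), 'joint_torque': array([-1.56864200e+00, -3.34811926e+01, -2.73576844e+01, -9.38048735e-01,
       -1.42714977e+00, -5.38466993e-04]), 'tool_pos': array([ 0.55917257, -0.1473434 ,  0.12714494]), 'tcp_rot': array([1.76326404, 2.5931573 , 0.00503986]), 'wrist_force': array([-2.19596594,  3.8025846 , 17.30608056]), 'torque': array([0.860098  , 0.62915172, 0.0046059 ]), 'grip_force': 53.266008496284485, 'width': 0.2079326241914484}
```

The tip sits at about 51 mm against a firm stop with 17 N, so the button is fully in. I'll hold it, then retract.

{"name": "jog_arm", "arguments": {
  "turn": [
    [0,0,0],
    [0,0,0],
    [0,0,0],
    [0,0,0],
    [0,0,0],
    [0,0,0],
    [0,0,0],
    [0,0,0],
    [0,0,-0.0],
    [0,0,0],
    [0,0,0],
    [0,0,0],
    [0,0,0],
    [0,0,0],
    [0,0,0]
  ],
  "delta_pos": [
    [0,0,0],
    [0,0,0],
    [0,0,0],
    [0,0,0],
    [0,0,0],
    [0,0,0],
    [0,0,-0.01],
    [0,0,-0.02],
    [0,0,-0.02],
    [0,0,-0.02],
    [0,0,-0.02],
    [0,0,-0.02],
    [0,0,0],
    [0,0,0],
    [0,0,0]
  ],
  "gripper": [0,0,0,0,0,0,0,0,0,0,0,0,0,0,0]
}}

```text
time: 9.67
tool_pos: [0.5557, -0.1471, 0.2313]
tcp_rot: [-1.765, -2.597, 0.001]
wrist_force: [-0.8, -0.6, -1.1]
width: 0.204
grip_force: 50.9
```

```bash
python3 - <<'E'
from h import *
st=read_state(); R=Ro.from_rotvec(st["tcp_rot"]).as_matrix(); t=st["tool_pos"]
print(t,R,"delta",R.T@(np.array([.5225,.3298,0])-t))
E
```

```text
[ 0.55569076 -0.14714407  0.23134455] [[-3.68027013e-01  9.29814464e-01 -1.08622314e-03]
 [ 9.29814918e-01  3.68027418e-01  1.93312981e-04]
 [ 5.79505105e-04 -9.38842085e-04 -9.99999391e-01]] delta [0.45555074 0.14488444 0.23147266]
```

{"name": "jog_arm", "arguments": {
  "turn": [
    [0,0,0],
    [0,0,0],
    [0,0,0],
    [0,0,0],
    [0,0,0],
    [0,0,0],
    [0,0,0],
    [0,0,0],
    [0,0,0],
    [0,0,0],
    [0,0,0],
    [0,0,0],
    [0,0,0],
    [0,0,0],
    [0,0,0],
    [0,0,0],
    [0,0,0],
    [0,0,0],
    [0,0,0],
    [0,0,0]
  ],
  "delta_pos": [
    [0.0325,0.01035,0],
    [0.0325,0.01035,0],
    [0.0325,0.01035,0],
    [0.0325,0.01035,0],
    [0.0325,0.01035,0],
    [0.0325,0.01035,0],
    [0.0325,0.01035,0],
    [0.0325,0.01035,0],
    [0.0325,0.01035,0],
    [0.0325,0.01035,0],
    [0.0325,0.01035,0],
    [0.0325,0.01035,0],
    [0.0325,0.01035,0],
    [0.0325,0.01035,0],
    [0,0,0.03],
    [0,0,0.03],
    [0,0,0.01],
    [0,0,0],
    [0,0,0],
    [0,0,0]
  ],
  "gripper": [0,0,0,0,0,0,0,0,0,0,0,0,0,0,0,0,0,0,0,0]
}}

```text
time: 11.33
tool_pos: [0.5244, 0.3292, 0.1634]
tcp_rot: [1.766, 2.597, 0.002]
wrist_force: [0.3, 0.7, 0.4]
width: 0.203
grip_force: 50.8
```

```bash
python3 - <<'E'
from h import *
st=read_state(); im=vision.read_camera("wrist")
cv2.imwrite("pics/w4.png",cv2.resize(im[120:270,150:350,::-1],None,fx=4,fy=4,interpolation=cv2.INTER_CUBIC))
R=Ro.from_rotvec(st["tcp_rot"]).as_matrix(); t=st["tool_pos"]
f=lambda p:(proj("wrist",p,st)-[150,120])*4
print(t,R,st["wrist_force"],st["width"])
T=t+R@[0,0,.0765]
print("tip",f(T),T,"hole",f([.5225,.3298,.06]),"delta",R.T@(np.array([.5225,.3298,.06])-T))
E
```

```text
[0.52436192 0.32915807 0.16341741] [[-3.67453775e-01  9.30040777e-01  1.36950373e-03]
 [ 9.30041762e-01  3.67453035e-01  7.67019959e-04]
 [ 2.10131538e-04  1.55554004e-03 -9.99998768e-01]] [0.34094689 0.73181725 0.37424765] 0.20311251951925058
tip [423.0202853  323.71476315] [0.52446669 0.32921675 0.08691751] hole [415.25839716 277.27712847] delta [ 0.00125946 -0.00165666  0.02691523]
```

View pics/w4.png

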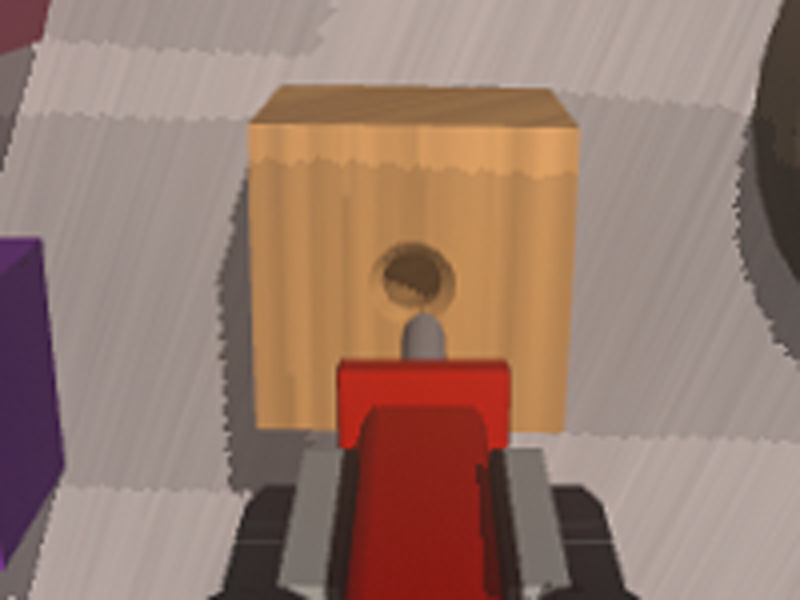

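The tip is at (423,314) and the hole centre at (413,277). I'll shift tool y by -2 mm and lower the pin gently.

{"name": "jog_arm", "arguments": {
  "turn": [
    [0,0,0],
    [0,0,0],
    [0,0,0],
    [0,0,0],
    [0,0,0],
    [0,0,0],
    [0,0,0]
  ],
  "delta_pos": [
    [0,-0.002,0],
    [0,0,0.012],
    [0,0,0.012],
    [0,0,0.006],
    [0,0,0.006],
    [0,0,0.006],
    [0,0,0]
  ],
  "gripper": [0,0,0,0,0,0,0]
}}

```text
time: 11.97
tool_pos: [0.5205, 0.3278, 0.1181]
tcp_rot: [-1.765, -2.597, 0.005]
wrist_force: [0.4, -0.4, -0.2]
width: 0.202
grip_force: 50.8
```

{"name": "jog_arm", "arguments": {
  "turn": [
    [0,0,0],
    [0,0,0],
    [0,0,0],
    [0,0,0],
    [0,0,0],
    [0,0,0],
    [0,0,0],
    [0,0,0]
  ],
  "delta_pos": [
    [0,0,0.007],
    [0,0,0.007],
    [0,0,0.007],
    [0,0,0.005],
    [0,0,0.003],
    [0,0,0.002],
    [0,0,0.002],
    [0,0,0]
  ],
  "gripper": [0,0,0,0,0,0,0,0]
}}

```text
time: 12.63
tool_pos: [0.5218, 0.3286, 0.0874]
tcp_rot: [1.766, 2.598, 0.001]
wrist_force: [0.1, -0.5, -0.9]
width: 0.204
grip_force: 50.8
```

{"name": "jog_arm", "arguments": {
  "turn": [
    [0,0,0],
    [0,0,0],
    [0,0,0],
    [0,0,0]
  ],
  "delta_pos": [
    [0,0,0.0015],
    [0,0,0.0015],
    [0,0,0.001],
    [0,0,0]
  ],
  "gripper": [0,0,0,0]
}}

```text
time: 12.97
tool_pos: [0.5221, 0.3289, 0.087]
tcp_rot: [1.766, 2.598, 0.002]
wrist_force: [-6.9, -3.4, 17.3]
width: 0.208
grip_force: 53.2
```

The pin seats firmly at the same height as at pick-up. Releasing and rising.

{"name": "jog_arm", "arguments": {
  "turn": [
    [0,0,0],
    [0,0,0],
    [0,0,0],
    [0,0,0],
    [0,0,0],
    [0,0,0],
    [0,0,0],
    [0,0,0],
    [0,0,0],
    [0,0,0],
    [0,0,0],
    [0,0,0]
  ],
  "delta_pos": [
    [0,0,-0.003],
    [0,0,0],
    [0,0,0],
    [0,0,0],
    [0,0,0],
    [0,0,-0.01],
    [0,0,-0.02],
    [0,0,-0.03],
    [0,0,-0.03],
    [0,0,-0.03],
    [0,0,-0.03],
    [0,0,0]
  ],
  "gripper": [0.0,0.06,0.06,0.06,0.06,0.06,0.06,0.06,0.06,0.06,0.06,0.06]
}}

```text
time: 13.97
tool_pos: [0.5253, 0.3306, 0.2452]
tcp_rot: [1.763, 2.594, 0.019]
wrist_force: [0.3, 0.3, 0.9]
width: 0.706
grip_force: 0.0
```

```bash
python3 - <<'E'
from h import *
st=read_state(); im=vision.read_camera("wrist")
cv2.imwrite("pics/w5.png",cv2.resize(im[120:270,150:350,::-1],None,fx=4,fy=4,interpolation=cv2.INTER_CUBIC))
R=Ro.from_rotvec(st["tcp_rot"]).as_matrix(); t=st["tool_pos"]
f=lambda p:(proj("wrist",p,st)-[150,120])*4
print(t,R,st["q"])
print("handletop",f([.5225,.3298,.130]),"collar",f([.5225,.3298,.066]),f([.5225,.3298,.06]))
print("to dial",R.T@(np.array([.526,.0235,.2])-t))
E
```

```text
[0.52525784 0.33059334 0.24522139] [[-0.36812462  0.92970717  0.01135117]
 [ 0.92977449  0.36807126  0.00655354]
 [ 0.00191483  0.01296655 -0.9999141 ]] [5.21606147e-01 1.45253598e-01 1.71973057e+00 2.73408351e-05
 1.26350096e+00 1.44618549e-01]
handletop [403.64279113 267.13603253] collar [403.99996375 202.06413439] [404.02819664 197.18851413]
to dial [-0.28588735 -0.1129286   0.04321338]
```

View pics/w5.png

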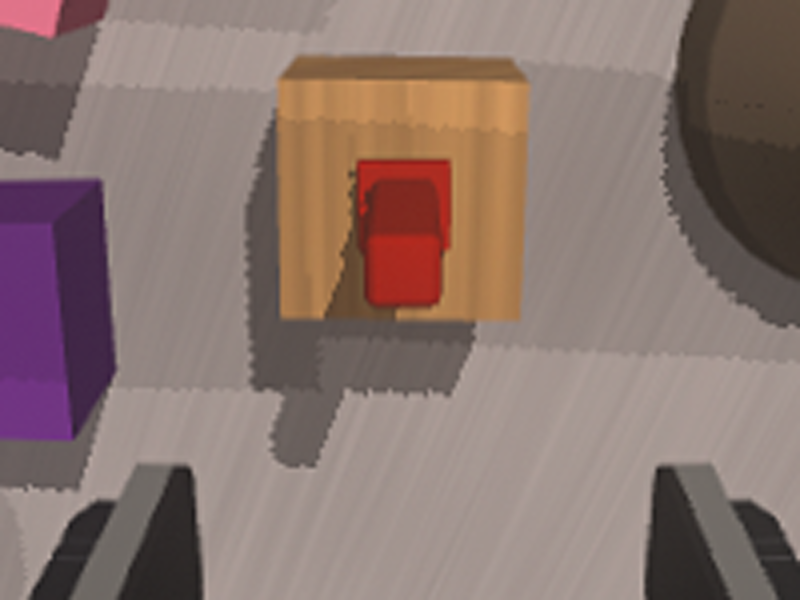

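The pin stands seated and upright: collar at (404,204), handle top at (403,270). Now to the dial.

{"name": "jog_arm", "arguments": {
  "turn": [
    [0,0,0],
    [0,0,0],
    [0,0,0],
    [0,0,0],
    [0,0,0],
    [0,0,0],
    [0,0,0],
    [0,0,0],
    [0,0,0],
    [0,0,0],
    [0,0,0]
  ],
  "delta_pos": [
    [-0.0318,-0.01255,0],
    [-0.0318,-0.01255,0],
    [-0.0318,-0.01255,0],
    [-0.0318,-0.01255,0],
    [-0.0318,-0.01255,0],
    [-0.0318,-0.01255,0],
    [-0.0318,-0.01255,0],
    [-0.0318,-0.01255,0],
    [-0.0318,-0.01255,0],
    [0,0,0],
    [0,0,0]
  ],
  "gripper": [0.06,0.06,0.06,0.06,0.06,0.06,0.06,0.06,0.06,0.06,0.06]
}}

```text
time: 14.93
tool_pos: [0.5212, 0.0193, 0.2352]
tcp_rot: [-1.77, -2.594, 0.001]
wrist_force: [-0.4, 0.6, 0.0]
width: 0.7
grip_force: 0.0
```

{"name": "jog_arm", "arguments": {
  "turn": [
    [0,0,-0.1226],
    [0,0,-0.1226],
    [0,0,-0.1226],
    [0,0,-0.1226],
    [0,0,-0.1226],
    [0,0,-0.1226],
    [0,0,-0.1226],
    [0,0,-0.1226],
    [0,0,-0.1226],
    [0,0,-0.1226],
    [0,0,-0.1226],
    [0,0,0],
    [0,0,0],
    [0,0,0]
  ],
  "delta_pos": [
    [0,0,0],
    [0,0,0],
    [0,0,0],
    [0,0,0],
    [0,0,0],
    [0,0,0],
    [0,0,0],
    [0,0,0],
    [0,0,0],
    [0,0,0],
    [0,0,0],
    [0,0,0.02],
    [0,0,0],
    [0,0,0]
  ],
  "gripper": [0.06,0.06,0.06,0.06,0.06,0.06,0.06,0.06,0.06,0.06,0.06,0.06,0.06,0.06]
}}

```text
time: 16.1
tool_pos: [0.5205, 0.022, 0.2145]
tcp_rot: [0.244, -3.128, -0.001]
wrist_force: [0.2, 0.2, 0.5]
width: 0.701
grip_force: 0.0
```

```bash
python3 - <<'E'
from h import *
st=read_state(); im=vision.read_camera("wrist")
cv2.imwrite("pics/w6.png",cv2.resize(im[60:300,100:420,::-1],None,fx=2.5,fy=2.5,interpolation=cv2.INTER_CUBIC))
R=Ro.from_rotvec(st["tcp_rot"]).as_matrix(); t=st["tool_pos"]
f=lambda p:(proj("wrist",p,st)-[100,60])*2.5
print(t,R,st["q"])
print("dialtop",f([.526,.0235,.119]),"red line ends tool x", f(t+R@[.03,0,.1]), f(t+R@[-.03,0,.1]))
E
```

```text
[0.52045691 0.02204954 0.21453925] [[-9.87888806e-01 -1.55105631e-01 -4.23677336e-03]
 [-1.55108828e-01  9.87897293e-01  4.34746253e-04]
 [ 4.11806534e-03  1.08664191e-03 -9.99990930e-01]] [-5.75172838e-03 -1.43239431e-02  1.94652495e+00  4.38012719e-04
  1.21363089e+00 -1.73243877e+00]
dialtop [388.13853272 349.68247015] red line ends tool x [386.6856183  242.82943196] [386.84268951 408.66523108]
```

View pics/w6.png

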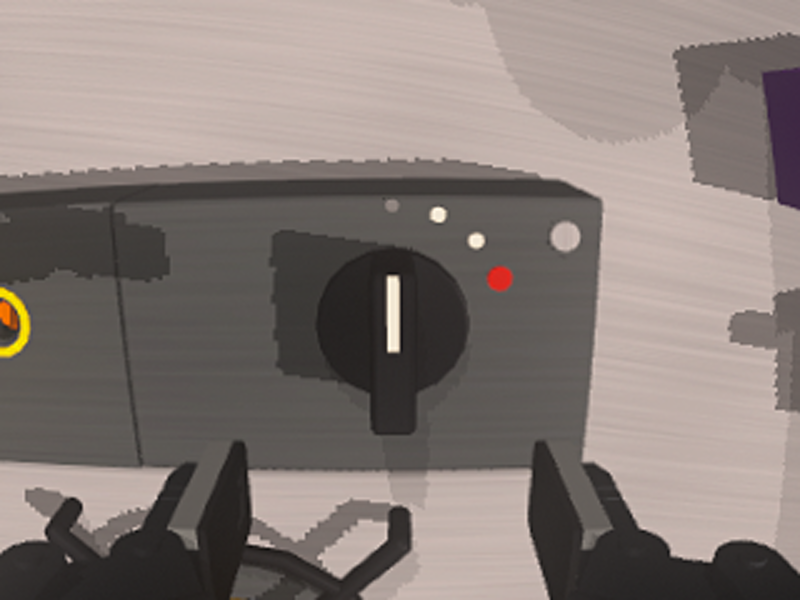

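The bar is vertical in the view, centred at about (393,350), so it lies along tool x. The red dot at (500,279) is on the clockwise side. The correction is tool x -6 mm and y +2.5 mm.

{"name": "jog_arm", "arguments": {
  "turn": [
    [0,0,0],
    [0,0,0],
    [0,0,0],
    [0,0,0],
    [0,0,0],
    [0,0,0],
    [0,0,0],
    [0,0,0],
    [0,0,0],
    [0,0,0],
    [0,0,0],
    [0,0,0],
    [0,0,0],
    [0,0,0],
    [0,0,0],
    [0,0,0]
  ],
  "delta_pos": [
    [-0.006,0.0025,0],
    [0,0,0.0175],
    [0,0,0.0175],
    [0,0,0.0175],
    [0,0,0.0175],
    [0,0,0.0175],
    [0,0,0.0175],
    [0,0,0.0175],
    [0,0,0],
    [0,0,0],
    [0,0,0],
    [0,0,0],
    [0,0,0],
    [0,0,0],
    [0,0,0],
    [0,0,0]
  ],
  "gripper": [0.06,0.06,0.06,0.06,0.06,0.06,0.06,0.06,0.06,0.06,0,0,0,0,0,0],
  "grip_force": 80
}}

```text
time: 17.48
tool_pos: [0.5286, 0.0245, 0.0954]
tcp_rot: [-0.243, 3.13, 0.0]
wrist_force: [-1.8, 1.9, 5.8]
width: 0.167
grip_force: 79.1
```

```bash
python3 - <<'E'
from h import *
st=read_state();R=Ro.from_rotvec(st["tcp_rot"]).as_matrix()
print(st, np.degrees(np.arctan2(R[1,0],R[0,0])))
E
```

```text
{'time': 17.4833, 'q': array([-1.10204743e-03,  1.15011764e-01,  2.04815195e+00,  5.90261673e-04,
        9.76010516e-01, -1.72698855e+00]), 'joint_vel': array([ 0.00099828,  0.00024722,  0.00164792, -0.00173331,  0.00125967,
        0.00066241]), 'joint_torque': array([ -0.92321724, -35.33276081, -29.85292196,  -0.36942084,
        -0.44762783,   0.0684755 ]), 'tool_pos': array([0.52857439, 0.02448749, 0.0954325 ]), 'tcp_rot': array([-2.42664602e-01,  3.12974984e+00,  4.67381213e-04]), 'wrist_force': array([-1.7610421 ,  1.88706308,  5.75378999]), 'torque': array([0.22163425, 0.22051911, 0.08349324]), 'grip_force': 79.11392211914062, 'width': 0.16658941567900978} -171.1329115187512
```

{"name": "jog_arm", "arguments": {
  "turn": [
    [0,0,0.1],
    [0,0,0.1],
    [0,0,0.1],
    [0,0,0.1],
    [0,0,0.1],
    [0,0,0.1],
    [0,0,0.1],
    [0,0,0.1],
    [0,0,0.1],
    [0,0,0.1],
    [0,0,0.1],
    [0,0,0.1],
    [0,0,0.02],
    [0,0,0],
    [0,0,0]
  ],
  "delta_pos": [
    [0,0,0],
    [0,0,0],
    [0,0,0],
    [0,0,0],
    [0,0,0],
    [0,0,0],
    [0,0,0],
    [0,0,0],
    [0,0,0],
    [0,0,0],
    [0,0,0],
    [0,0,0],
    [0,0,0],
    [0,0,0],
    [0,0,0]
  ],
  "gripper": [0,0,0,0,0,0,0,0,0,0,0,0,0,0,0]
}}

```text
time: 18.73
tool_pos: [0.5287, 0.0248, 0.0955]
tcp_rot: [1.594, 2.705, 0.003]
wrist_force: [-0.4, 2.6, 6.7]
width: 0.17
grip_force: 79.2
```

```bash
python3 - <<'E'
from h import *
st=read_state();R=Ro.from_rotvec(st["tcp_rot"]).as_matrix()
print(st["tool_pos"],st["wrist_force"],st["torque"],st["width"],st["q"], np.degrees(np.arctan2(R[1,0],R[0,0])))
im=vision.read_camera("wrist")
cv2.imwrite("pics/w7.png",cv2.resize(im[100:340,100:420,::-1],None,fx=2.5,fy=2.5,interpolation=cv2.INTER_CUBIC))
E
```

```text
[0.52868798 0.02479997 0.09546255] [-0.41794676  2.63310824  6.69692514] [0.37647167 0.24563711 0.11395753] 0.1697550483059209 [-7.92547434e-04  1.15025054e-01  2.04807365e+00  1.10773346e-03
  9.75806274e-01 -5.06992613e-01] 118.96758370414358
```

View pics/w7.png

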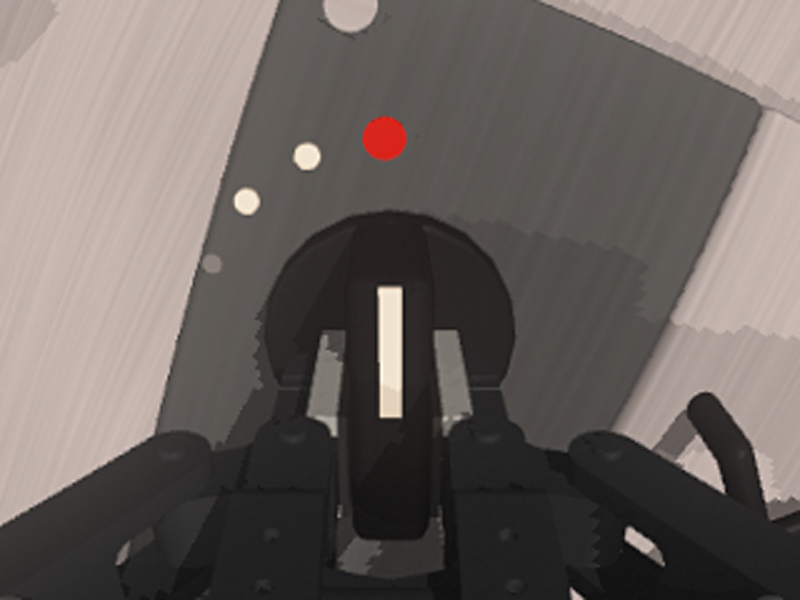

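The pointer lines up with the red dot at (385,138), after 1.22 rad of turn and with 0.11 N m on the wrist. The dial is held at the third click, so I'm handing in.

```bash
python3 -c "
from workcell import ticket; print(ticket.finish_job())"
```

```text
the job is handed in; nothing more can be done
None
```

The job is handed in at about 19 s of the 64 s limit: I held the reset button fully in for over half a second, stood the pin back in its holder pushed home and let go of it, and the gripper is still holding the dial at the third click (red dot).

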